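# Open the safety cap of a developer jar

### The arm

A 6-joint arm with a two-finger parallel gripper is mounted at the origin on a cart in front of the work surface, level with it; the furniture and walls round the work are solid. World frame = base frame: x ahead of the robot, y to its left, z up, the work surface at z = 0. Lengths are in mm, angles in rad, forces in N, time in s.
With the tool pointing down it reaches from about 350 to 975 mm from the base axis. Payload 7.1 kg.
Tool frame: the origin (TCP) lies on the front face of the gripper's body, between the roots of the fingers; the fingertips stand 80 mm ahead of it and the grasp point (between the pads) lies 61 mm ahead of it (env.tips_ahead is the distance from the TCP to the fingertips, in mm); z points along the fingers, y is the direction in which the jaws open and shut (so a half turn about z gives the same grasp; the last joint's range is limited). The gripper opens to 88 mm and grips with 3 to 60 N. Pads are 20 mm wide; open, the fingers measure 115 mm over their backs; the gripper's body (75 mm by 178 mm) begins 61 mm behind the grasp point.
Start: joints at [-1.331, 0.423, 1.63, -0, 1.089, -0.019], TCP at [159.969, -604.165, 302.675] pointing down, gripper open.
Joint ranges: [-3, 3], [-0.9, 2.11], [0.09, 2.58], [-1.31, 4.45], [0.11, 2.69], [-2.54, 2.54]. Speed limits (rad/s): [2.39, 2.39, 3.01, 3.14, 3.14, 3.14].

### API

Orientations are given as a unit quaternion [x, y, z, w].
In Python, from station import env, set_gripper, viewer, workorder gives the robot as it stands. Calls block until the motion is done:
- env.reach(position, orientation): joint-space move of the TCP to a pose.
- env.move_l(position, rot=None, rate=150, f_stop=None): straight line of the TCP; rot=None keeps the orientation; rate is the mean speed in mm/s. With f_stop (N) it stops when the force on the tool has changed by that much, and returns True; else False.
- env.move_joints(angles): joint-space move.
- set_gripper(opening): finger opening in mm; the grip force is fixed at half the most; returns when the fingers have stopped.
- env.hold(seconds).
- env.ik(position, orientation): joint angles nearest the present ones, or None.
- env.read_state(): the state.
- viewer.camera(name): name is "side" or "top"; returns the picture (480x640x3 uint8, blue, green, red); there is no depth.
- viewer.camera_params(name): a dict with "fx", "fy", "cx", "cy" (pixels), "pose" (4x4, takes a point from camera to world coordinates). Camera axes: x right, y up, looking along -z (the intrinsics and any distortion apply to the point x, -y, -z); pixel columns grow to the right and rows downward; lengths in mm; the calibration is good to about 2 mm. A picture is of the moment at which its call begins. camera_params takes no time and is no camera call.
A pose or a line that the arm cannot do raises env.IKError and nothing moves.
- workorder.sign_off(): hands the job in, once; it reports no verdict.
The state is a dict: "time_s": time; "qpos": joint angles; "dq": joint speeds; "tau": joint torques, N m; "tool_pos": TCP position; "orientation": TCP orientation; "force": force on the tool from outside, world axes, zero at the start; "wrist_torque": the same for the moment, N m; "width": finger opening in mm.
Only numpy, scipy, OpenCV 4.12 (cv2) and the standard library are available. Lean on these libraries where they do the work, as an engineer would, in place of code of your own. Each camera call takes 0.05 s, during which the arm holds its last target.

### The job

Open the white jar with the blue band: squeeze the two white side tabs of its red safety cap inward and, keeping them squeezed, turn the cap counter-clockwise (seen from above) until you feel it come up against its stop, without forcing it against the stop or tugging at a cap that is still locked. Then lift the cap off the neck and set it down gently, the right way up, on the floor of the black developing tray, and let go. Leave the bottles, the pigment tub, the film can and the funnel where they stand.

Things in the scene. Friction and masses are not known exactly. Their poses are not given: they have to be found in the camera images.
- jar: White jar with a blue band, clamped upright in a dark round holder (112 mm across) bolted to the bench; it cannot move. Origin: centre of the holder's underside on the bench, z up. Shoulder at 75 mm height; on it a collar ring, 56 mm inside, 68 mm outside, top at 83 mm, with gaps at the jar's +y and -y sides where the feet of the cap's tabs sit and lock the cap.
- jar_mouth (a point): Centre of the top of the jar's neck (28 mm across), 101 mm above the bench, hidden in the cap at first. Lugs on the neck hold the cap down until it is turned 0.4 to 1.5 rad counter-clockwise to a hidden springy stop, different on each jar; it lifts free only within 0.1 rad of where the stop is first felt. Turning meets under 0.15 N m before the stop; the stop shows at 0.2 to 0.3 N m, and over 0.45 N m may break it.
- cap: Red round safety cap, 44 mm across, 28 mm tall, loose, about 84 g with its tabs. Origin: centre of its underside (77 mm above the bench when on the jar), z up along its axis; tabs at its +y and -y sides. About 1.5 mm of play on the neck, sideways and upward. Taken off, it stands flat on its underside.
- cap_grip (a point): Point on the cap's axis midway up the tabs' gripping faces, 24 mm above the cap's underside. The tabs are upright white plates 18 mm wide (along the cap's x), outer faces 63 mm apart at rest, 51 mm squeezed fully, from 7 to 35 mm above the cap's underside. Squeeze along the cap's y, fingertips at least 85 mm above the bench to clear the collar.
- tab_left (a joint): Inward travel in m of the tab at the cap's +y side, sprung outward: 0 at rest, 0.006 fully in; it clears the collar from about 0.0045. 2.4 N at rest, 10 N fully in.
- tab_right (a joint): The same for the tab at the cap's -y side.
- dev_tray: Black open developing tray, 212 x 282 mm (x, y), 69 mm tall, loose, 0.8 kg. Origin: centre of its underside. Flat floor 3 mm thick, free floor 166 x 236 mm between walls 66 mm high.
- amber_2: Large brown bottle with a black cap, 48 mm across, 105 mm tall; origin at the centre of its underside. Leave alone.
- amber_0: Smaller brown bottle with a black cap, 40 mm across, 88 mm tall; origin at the centre of its underside. Leave alone.
- pigment_tub: Pigment tub with a black lid, 56 mm across, 52 mm tall; origin at the centre of its underside. Leave alone.
- film_can: Pale film can with a grey lid, 35 mm across, 51 mm tall; origin at the centre of its underside. Leave alone.
- funnel: White funnel standing mouth down, 57 mm across, 55 mm tall; origin at the centre of its underside. Leave alone.

How it is judged (in metres and radians):
On the way, in this order (a step that is already met when the one before it is completed fails the run):
1. the cap, still on the neck, is turned by more than 0.25 rad with both tabs squeezed in (angle between the x axis of cap and the x axis of jar, either way round above 0.25 rad and value of joint each of tab_left, tab_right above 0.003 m and z of cap in the frame of jar below 0.085 m and horizontal distance between cap and jar below 0.006 m), for 0.1 s.
2. the cap is lifted clear of the neck (z of cap in the frame of jar above 0.11 m), for 0.1 s.
At the end, for the whole second after the job is handed in: The cap stands still and upright (within 0.1 rad) on the tray's floor (its underside within 5 mm of it), and the tray stands flat (z of cap in the frame of dev_tray between 0 and 0.008 m and x of cap in the frame of dev_tray between -0.083 and 0.083 m and y of cap in the frame of dev_tray between -0.118 and 0.118 m and angle between cap's own z axis and vertical below 0.1 rad and angle between dev_tray's own z axis and vertical below 0.05 rad and linear speed of cap below 0.02 m/s); the robot touches nothing.
It fails at once if the cap is forced: all its contact forces on the jar (pulling, pressing, turning against the stop) sum to more than 60 N (contact force between cap and jar above 60 N).
It fails at once if the cap is set down hard in the tray (more than 60 N) (contact force between cap and dev_tray above 60 N).
It fails at once if a bystander is displaced by more than 30 mm (distance of any of amber_2, amber_0, pigment_tub, film_can, funnel from where it was at the start of the episode above 0.03 m).
It also fails if it takes over 72 s, if anything falls off the work surface, if the arm or the gripper's body presses on something with over 40 N, if the wrist force passes 120 N, or if a joint passes its speed limit or range.

## Working session

There is one attempt and no reset: what is moved stays moved. The work goes in short steps, each a Python script; the robot and the scene stay as the last script left them, time stands still between calls to the robot, and variables do not carry over. Pictures are saved under pics/ and viewed, and the job is handed in when it is done.

```bash
ls; mkdir -p pics; python3 - <<'E'
from station import env, set_gripper, viewer, workorder
import cv2,json
s=env.read_state();print(s)
for n in("top","side"):
    cv2.imwrite(f"pics/{n}0.png",viewer.camera(n))
    print(n,viewer.camera_params(n))
E
```

```text
pics
{'time_s': 0.0, 'qpos': array([-1.33099173e+00,  4.23832683e-01,  1.63066415e+00,  1.19318179e-05,
        1.08860287e+00, -1.89979831e-02]), 'dq': array([ 0.00052762,  0.00097946, -0.00059694, -0.00030598, -0.00054515,
        0.00263336]), 'tau': array([ 1.59906904e-03, -5.44624686e+01, -2.73669720e+01,  6.43199449e-02,
        2.28069682e-02, -1.29287118e-04]), 'tool_pos': array([ 159.8798063 , -603.76665653,  301.91685687]), 'orientation': array([ 9.91639405e-01,  1.29037679e-01, -7.77713539e-05, -7.49519683e-04]), 'force': array([-0.80724869, -0.01548706,  0.11687833]), 'wrist_torque': array([ 0.00935968, -0.04434794,  0.02494132]), 'width': 87.95223897879735}
top {'fx': 568.0903153229402, 'fy': 568.0903153229402, 'cx': 325.06104712140933, 'cy': 241.21536207534663, 'pose': array([[ 2.85421668e-02,  9.92994874e-01, -1.14658293e-01,
         4.12709944e+02],
       [-9.99429471e-01,  2.62770102e-02, -2.12191040e-02,
        -3.69641135e+01],
       [-1.80575843e-02,  1.15198517e-01,  9.93178345e-01,
         1.49589569e+03],
       [ 0.00000000e+00,  0.00000000e+00,  0.00000000e+00,
         1.00000000e+00]])}
side {'fx': 529.9884258265497, 'fy': 529.9884258265497, 'cx': 314.6805577265715, 'cy': 237.4092256787851, 'pose': array([[ 9.96031378e-01,  3.64333556e-02, -8.12040865e-02,
         5.18242665e+02],
       [-8.83774142e-02,  5.12827446e-01, -8.53930584e-01,
        -9.77421283e+02],
       [ 1.05321277e-02,  8.57718264e-01,  5.14012114e-01,
         6.80999841e+02],
       [ 0.00000000e+00,  0.00000000e+00,  0.00000000e+00,
         1.00000000e+00]])}
```

View pics/top0.png

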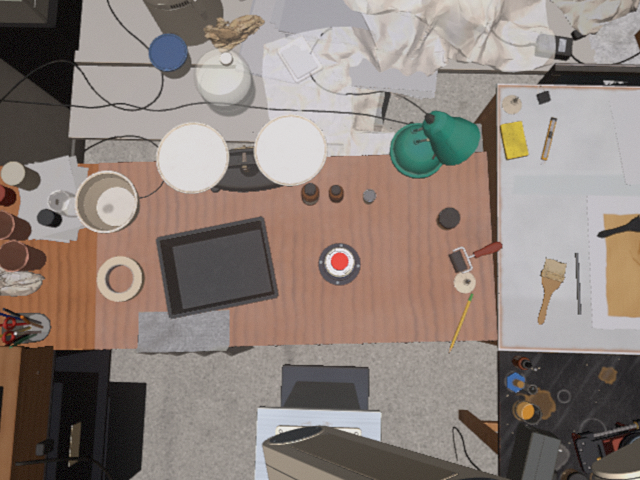

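View pics/side0.png

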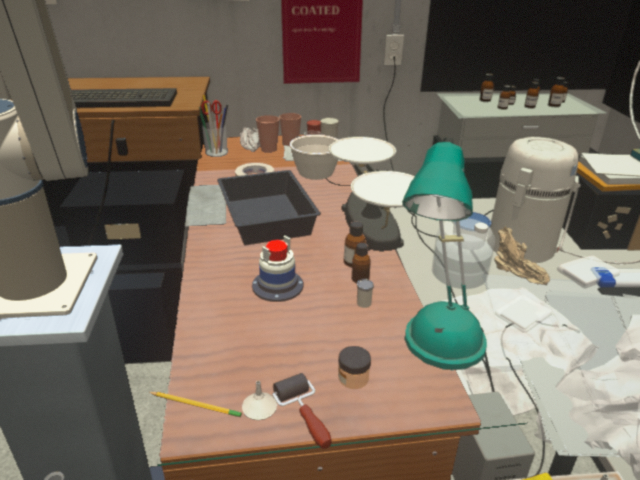

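The top view shows the jar and cap at about (340,263) and the tray at about (217,266). In the side view the cap is at about (277,250), with its tabs visible left and right. Next I enlarge these areas.

```bash
cat > h.py <<'E'
import numpy as np, cv2
from station import env, set_gripper, viewer, workorder
def ray(name,u,v):
    p=viewer.camera_params(name);T=np.array(p["pose"])
    d=T[:3,:3]@np.array([(u-p["cx"])/p["fx"],-(v-p["cy"])/p["fy"],-1.]);return T[:3,3],d
def at_z(name,u,v,z):
    o,d=ray(name,u,v);return o+d*(z-o[2])/d[2]
def proj(name,P):
    p=viewer.camera_params(name);T=np.array(p["pose"])
    c=T[:3,:3].T@(np.array(P)-T[:3,3]);return np.array([p["cx"]+p["fx"]*c[0]/-c[2],p["cy"]-p["fy"]*c[1]/-c[2]])
E
python3 - <<'E'
from h import *
t=cv2.imread("pics/top0.png");s=cv2.imread("pics/side0.png")
a=cv2.resize(t[238:288,310:370],None,fx=9,fy=9,interpolation=cv2.INTER_NEAREST)
b=cv2.resize(s[225:305,240:315],None,fx=7,fy=7,interpolation=cv2.INTER_NEAREST)
cv2.imwrite("pics/tz.png",a);cv2.imwrite("pics/sz.png",b)
for n,im,win in(("top",t,(310,370,238,288)),("side",s,(240,315,225,305))):
    x0,x1,y0,y1=win;c=im[y0:y1,x0:x1].astype(int)
    m=((c[...,2]>150)&(c[...,1]<70)&(c[...,0]<70)).astype(np.uint8)
    M=cv2.moments(m,True);print(n,M["m10"]/M["m00"]+x0,M["m01"]/M["m00"]+y0,M["m00"],cv2.boundingRect(m))
    if n=="top":
        u,v=M["m10"]/M["m00"]+x0,M["m01"]/M["m00"]+y0
        print(at_z(n,u,v,105))
E
```

```text
top 336.9 262.7 10.0 (22, 16, 16, 16)
[521.00731909 -37.80414856 105.        ]
side 276.4117647058824 245.71122994652407 187.0 (27, 15, 20, 13)
```

View pics/tz.png

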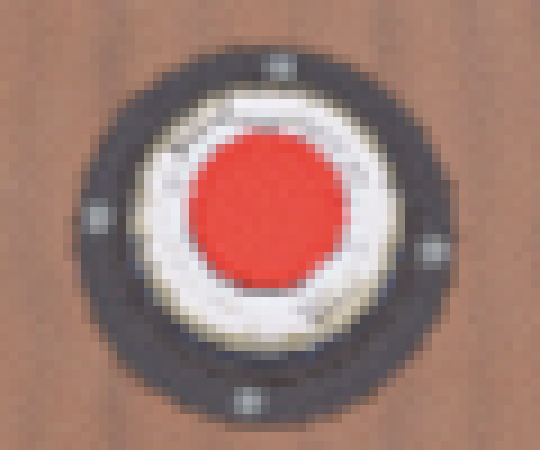

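View pics/sz.png

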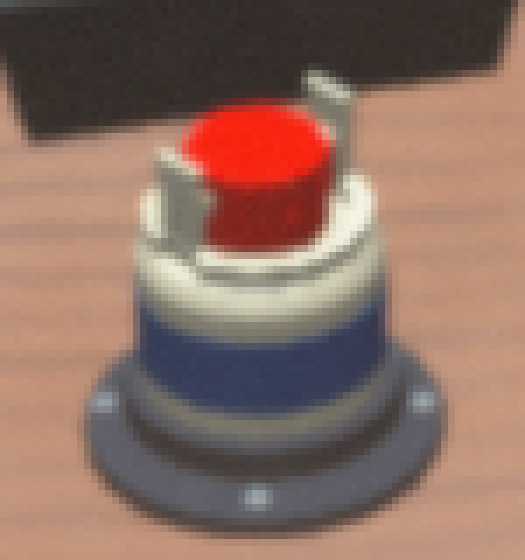

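```bash
python3 - <<'E'
from h import *
t=cv2.imread("pics/top0.png");s=cv2.imread("pics/side0.png")
f=lambda z:(z[0]/7-.5+240,z[1]/7-.5+225)
for z in(112,):
    P=[at_z("side",*f(q),z)[:2] for q in((157,150),(212,185),(305,72),(354,96))]
    print(np.round(P,1)); a=(P[0]+P[1])/2;b=(P[2]+P[3])/2
    print((a+b)/2,b-a,np.linalg.norm(b-a),np.arctan2(*(b-a)[::-1]), [np.arctan2(*d[::-1]) for d in (P[1]-P[0],P[3]-P[2])])
# red top ellipse in top view
c=t[238:288,310:370].astype(int);m=((c[...,2]-c[...,1]>90)).astype(np.uint8)
cs,_=cv2.findContours(m,0,1);k=max(cs,key=cv2.contourArea);M=cv2.moments(k);u,v=M["m10"]/M["m00"]+310,M["m01"]/M["m00"]+238
print("red top",u,v,cv2.contourArea(k),at_z("top",u,v,105))
# holder
c=cv2.cvtColor(t,cv2.COLOR_BGR2HSV)[238:288,310:370];
f=lambda z:(z[0]/9-.5+310,z[1]/9-.5+238)
P=[at_z("top",*f(q),10)[:2] for q in((283,67),(433,250),(248,404),(97,216))];print("screws",np.round(P,1),np.mean(P,0),[np.arctan2(*(P[i]-P[i+2])[::-1]) for i in(0,1)])
f=lambda z:(z[0]/7-.5+240,z[1]/7-.5+225)
print(at_z("side",*f((257,142)),105))
# tray contour
g=t.max(axis=2);m=((g<80)&(t.astype(int).std(axis=2)<12)).astype(np.uint8)[200:330,140:290]
cs,_=cv2.findContours(m,0,2);k=max(cs,key=cv2.contourArea);r=cv2.minAreaRect(k);bx=cv2.boxPoints(r)+[140,200]
print("tray",bx);Q=[at_z("top",*q,69) for q in bx];print(np.round(Q,0),np.mean(Q,0))
b=cv2.resize(t[210:325,150:285],None,fx=5,fy=5);cv2.imwrite("pics/tray.png",b)
E
```

```text
[[498.3 -58.1]
 [513.9 -78.2]
 [542.7 -16.7]
 [556.7 -31.8]]
[527.92557308 -46.18056299] [43.63692027 43.87237526] 61.87864026483624 0.7880887852516844 [np.float64(-0.9115383667587593), np.float64(-0.820795686975372)]
red top 339.1811594202899 260.85909822866347 207.0 [525.68612166 -43.28098918 105.        ]
screws [[575.5 -47.3]
 [523.1 -92.2]
 [476.9 -39.6]
 [530.4   5.8]] [526.47209667 -43.32857196] [np.float64(-0.07750143178951989), np.float64(-1.6447357357829473)]
[527.43477055 -44.37814267 105.        ]
tray [[153.42308426 238.11537552]
 [262.07692719 216.38461685]
 [278.03846741 296.19230652]
 [169.38462067 317.92306519]]
[[574. 430.  69.]
 [637. 156.  69.]
 [436. 107.  69.]
 [374. 377.  69.]] [505.09977244 267.73534943  69.        ]
```

View pics/tray.png

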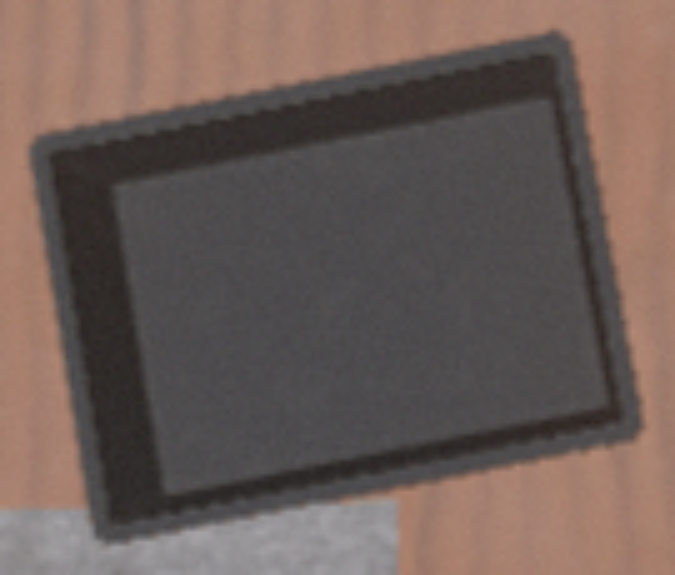

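The tray's contour is clean, with its centre at about (505,268). The cap axis is about (526.5,-44) and the tabs lie along about 0.77 rad. Next I check the IK for both half turns.

```bash
cat >> h.py <<'E'
from scipy.spatial.transform import Rotation as R
def down(psi): return (R.from_euler("z",psi)*R.from_euler("x",np.pi)).as_quat()
A=0.775
E
python3 - <<'E'
from h import *
for p0 in(A+np.pi/2,A-np.pi/2):
  for d in(0,.8,1.65):
    for pos in([526.5,-44,168],[526.5,-44,300],[505,268,250],[505,268,97]):
      q=env.ik(pos,down(p0+d));print(round(p0,2),d,pos,None if q is None else np.round(q,2))
E
```

```text
2.35 0 [526.5, -44, 168] [-0.11  0.48  1.93  0.    0.73 -0.88]
2.35 0 [526.5, -44, 300] [-0.11  0.29  1.85  0.    1.01 -0.88]
2.35 0 [505, 268, 250] [ 0.47  0.41  1.79 -0.    0.94 -0.31]
2.35 0 [505, 268, 97] [ 0.47  0.65  1.84 -0.    0.65 -0.31]
2.35 0.8 [526.5, -44, 168] [-0.11  0.48  1.93  0.    0.73 -1.68]
2.35 0.8 [526.5, -44, 300] [-0.11  0.29  1.85  0.    1.01 -1.68]
2.35 0.8 [505, 268, 250] [ 0.47  0.41  1.79  0.    0.94 -1.11]
2.35 0.8 [505, 268, 97] [ 0.47  0.65  1.84  0.    0.65 -1.11]
2.35 1.65 [526.5, -44, 168] [-0.11  0.48  1.93 -0.    0.73 -2.53]
2.35 1.65 [526.5, -44, 300] [-0.11  0.29  1.85  0.    1.01 -2.53]
2.35 1.65 [505, 268, 250] [ 0.47  0.41  1.79  0.    0.94 -1.96]
2.35 1.65 [505, 268, 97] [ 0.47  0.65  1.84  0.    0.65 -1.96]
-0.8 0 [526.5, -44, 168] [-0.11  0.48  1.93 -0.    0.73  2.26]
-0.8 0 [526.5, -44, 300] [-0.11  0.29  1.85 -0.    1.01  2.26]
-0.8 0 [505, 268, 250] None
-0.8 0 [505, 268, 97] None
-0.8 0.8 [526.5, -44, 168] [-0.11  0.48  1.93 -0.    0.73  1.46]
-0.8 0.8 [526.5, -44, 300] [-0.11  0.29  1.85 -0.    1.01  1.46]
-0.8 0.8 [505, 268, 250] [ 0.47  0.41  1.79 -0.    0.94  2.03]
-0.8 0.8 [505, 268, 97] [ 0.47  0.65  1.84 -0.    0.65  2.03]
-0.8 1.65 [526.5, -44, 168] [-0.11  0.48  1.93 -0.    0.73  0.61]
-0.8 1.65 [526.5, -44, 300] [-0.11  0.29  1.85 -0.    1.01  0.61]
-0.8 1.65 [505, 268, 250] [ 0.47  0.41  1.79 -0.    0.94  1.18]
-0.8 1.65 [505, 268, 97] [ 0.47  0.65  1.84 -0.    0.65  1.18]
```

```bash
python3 - <<'E'
from h import *
q=down(A-np.pi/2)
env.reach([526.5,-44,300],q)
env.move_l([526.5,-44,200],rate=150)
env.hold(.2)
s=env.read_state();print(s["time_s"],s["tool_pos"],s["force"],s["wrist_torque"],s["qpos"])
cv2.imwrite("pics/side1.png",cv2.resize(viewer.camera("side")[170:310,210:350],None,fx=4,fy=4,interpolation=cv2.INTER_CUBIC))
E
```

```text
3.5 [527.02940687 -44.07090944 200.98622306] [-1.16915071 -0.64740254 -0.35919174] [ 0.11650446 -0.02074716  0.02720795] [-1.05929116e-01  4.29931021e-01  1.91233176e+00 -2.86183580e-06
  7.97401607e-01  2.26067484e+00]
```

View pics/side1.png

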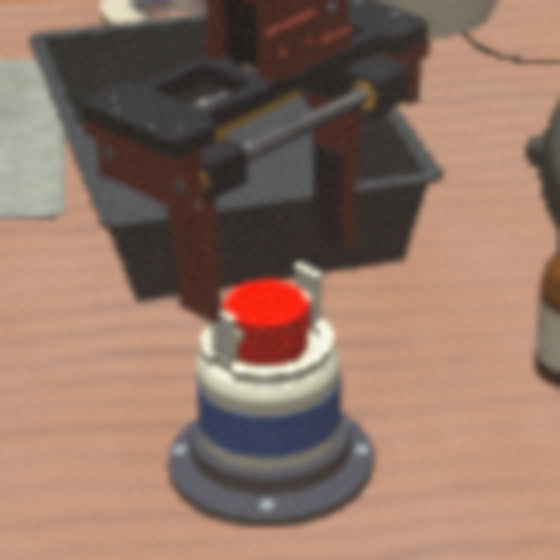

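The side view shows the jaws straddling the cap, with the near finger above the near tab and both lined up along the same diagonal. Next I descend and close in stages while watching the force.

```bash
python3 - <<'E'
from h import *
def p(t):
    s=env.read_state();print(t,round(s["time_s"],2),np.round(s["tool_pos"],1),np.round(s["force"],1),np.round(s["wrist_torque"],2),round(s["width"],1))
print(env.move_l([526.5,-44,168],rate=80,f_stop=8))
env.hold(.2);p("down")
for w in(66,62,59,56):
    set_gripper(w);env.hold(.1);p(w)
cv2.imwrite("pics/side2.png",cv2.resize(viewer.camera("side")[170:310,210:350],None,fx=4,fy=4,interpolation=cv2.INTER_CUBIC))
E
```

```text
False
down 4.3 [526.8 -44.  168.4] [-0.4  0.6  0.2] [ 0.04 -0.02 -0.01] 87.9
66 4.95 [526.5 -44.  168. ] [-0.2 -0.2 -0.7] [ 0.1  -0.07  0.02] 66.1
62 5.36 [526.5 -44.  168. ] [-0.4  0.4  0.4] [ 0.09 -0.04 -0.01] 61.9
59 5.74 [526.5 -44.  168. ] [0.1 0.4 1.3] [ 0.02  0.01 -0.01] 59.4
56 6.12 [526.5 -44.  168. ] [-0.7  0.4  2.1] [0.07 0.02 0.02] 55.7
```

View pics/side2.png

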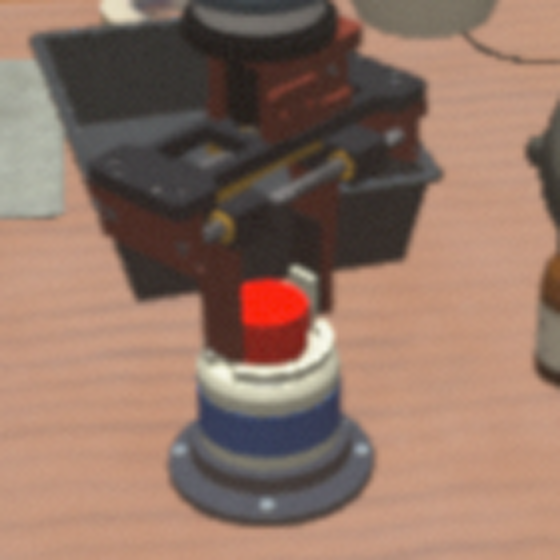

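Both pads sit on the tabs and the lateral force is near zero, so the grip is well centred. I'll squeeze fully.

```bash
python3 - <<'E'
from h import *
def p(t):
    s=env.read_state();print(t,round(s["time_s"],2),np.round(s["tool_pos"],1),np.round(s["force"],1),np.round(s["wrist_torque"],3),round(s["width"],2))
for w in(53.5,51,49):
    set_gripper(w);env.hold(.1);p(w)
env.hold(.3);p("h")
q=env.read_state()["qpos"].copy()
for i in range(3):
    q[5]-=0.03; env.move_joints(q);p(q[5])
E
```

```text
53.5 6.55 [526.5 -44.  168. ] [0.2 0.8 2.8] [0.151 0.052 0.028] 53.53
51 6.92 [526.5 -44.  168.1] [-1.4 -0.1  4.4] [ 0.014  0.164 -0.012] 51.72
49 7.23 [526.5 -44.  168.2] [-1.3  0.8  6.7] [ 0.048  0.281 -0.017] 51.01
h 7.53 [526.6 -44.  168.3] [-1.9  0.3  5.7] [0.098 0.251 0.001] 50.69
2.230787286705315 7.78 [526.6 -44.  168.3] [ 0.3 -1.   4.4] [0.075 0.098 0.075] 50.45
2.200787286705315 8.03 [526.6 -44.  168.3] [-0.  -0.9  3.4] [0.082 0.026 0.021] 50.64
2.1707872867053153 8.28 [526.7 -44.  168.3] [0.1 0.6 3.2] [ 0.145 -0.063 -0.003] 50.53
```

```bash
python3 - <<'E'
from h import *
q0=2.2608
q=env.read_state()["qpos"].copy(); q[5]=2.1708
log=[]
def tz(n):
    v=[]
    for _ in range(n):
        env.hold(.02); v.append(env.read_state()["wrist_torque"][2])
    return np.mean(v)
while q0-q[5]<1.6:
    q[5]-=0.025; env.move_joints(q)
    t=tz(2)
    if abs(t)>.12: t=tz(5)
    s=env.read_state();log.append((round(q0-q[5],3),round(t,3),round(float(np.linalg.norm(s["force"])),1)))
    if abs(t)>.19 or np.linalg.norm(s["force"])>25: print("STOP");break
print(log); print(s["time_s"],s["force"],s["wrist_torque"],s["width"],s["qpos"][5])
E
```

```text
STOP
[(np.float64(0.115), np.float64(0.009), 3.6), (np.float64(0.14), np.float64(0.031), 3.1), (np.float64(0.165), np.float64(0.022), 3.8), (np.float64(0.19), np.float64(0.041), 3.3), (np.float64(0.215), np.float64(0.015), 4.1), (np.float64(0.24), np.float64(0.068), 3.3), (np.float64(0.265), np.float64(-0.011), 3.2), (np.float64(0.29), np.float64(0.013), 3.6), (np.float64(0.315), np.float64(0.059), 4.0), (np.float64(0.34), np.float64(0.029), 3.3), (np.float64(0.365), np.float64(0.03), 2.5), (np.float64(0.39), np.float64(0.047), 3.4), (np.float64(0.415), np.float64(0.043), 3.5), (np.float64(0.44), np.float64(0.032), 3.6), (np.float64(0.465), np.float64(-0.002), 4.1), (np.float64(0.49), np.float64(-0.002), 4.6), (np.float64(0.515), np.float64(-0.021), 4.9), (np.float64(0.54), np.float64(-0.027), 4.7), (np.float64(0.565), np.float64(-0.017), 5.6), (np.float64(0.59), np.float64(-0.037), 5.7), (np.float64(0.615), np.float64(-0.068), 6.0), (np.float64(0.64), np.float64(-0.027), 6.6), (np.float64(0.665), np.float64(-0.026), 6.6), (np.float64(0.69), np.float64(-0.028), 6.1), (np.float64(0.715), np.float64(-0.066), 7.0), (np.float64(0.74), np.float64(-0.015), 6.8), (np.float64(0.765), np.float64(-0.067), 7.5), (np.float64(0.79), np.float64(-0.053), 7.8), (np.float64(0.815), np.float64(-0.031), 8.0), (np.float64(0.84), np.float64(-0.095), 8.8), (np.float64(0.865), np.float64(-0.023), 8.4), (np.float64(0.89), np.float64(-0.073), 8.3), (np.float64(0.915), np.float64(-0.066), 7.9), (np.float64(0.94), np.float64(-0.061), 8.6), (np.float64(0.965), np.float64(-0.098), 9.5), (np.float64(0.99), np.float64(-0.118), 10.4), (np.float64(1.015), np.float64(-0.223), 10.7)]
19.0167 [1.74873927 9.76260564 4.09750059] [ 1.75319862 -0.24457777 -0.23530052] 50.79816460949902 1.2467266003703816
```

The torque jumped from about −0.06 to −0.22 N·m near 1.0 rad. A lateral force of about 10 N in y has also built up, so I'll relieve that first and then check the torque again.

```bash
python3 - <<'E'
from h import *
def avg(n=8):
    v=[]
    for _ in range(n):
        env.hold(.02); s=env.read_state(); v.append(np.r_[s["force"],s["wrist_torque"]])
    return np.round(np.mean(v,0),3)
s=env.read_state();P=s["tool_pos"].copy();Q=s["orientation"];print(P,avg())
for dy in(.7,1.4):
    env.move_l(P+[0,dy,0],Q,rate=10);a=avg();print(dy,a,env.read_state()["time_s"])
    if abs(a[1])<3:break
E
```

```text
[526.48635641 -43.17498169 168.31265973] [ 1.496  9.453  3.569  1.736 -0.278 -0.213]
0.7 [ 1.641  3.044  2.948  0.497 -0.268 -0.195] 19.5917
1.4 [ 1.324 -3.138  2.596 -0.565 -0.214 -0.193] 19.975
```

```bash
python3 - <<'E'
from h import *
def avg(n=8):
    v=[]
    for _ in range(n):
        env.hold(.02); s=env.read_state(); v.append(np.r_[s["force"],s["wrist_torque"]])
    return np.round(np.mean(v,0),3)
s=env.read_state();P=s["tool_pos"].copy()
env.move_l(P+[0,-.35,0],rate=10)
q=env.read_state()["qpos"].copy();q5=q[5]
for d in(0,.015,0,-.02,0.0):
    q[5]=q5-d;env.move_joints(q);a=avg();print(d,a,env.read_state()["qpos"][5])
    if abs(a[5])>.33:
        q[5]=q5;env.move_joints(q);print("back");break
print(env.read_state()["time_s"],env.read_state()["tool_pos"])
E
```

```text
0 [ 1.542 -0.921  2.492 -0.169 -0.253 -0.217] 1.2479177699034012
0.015 [ 1.199  0.114  2.929 -0.082 -0.262 -0.251] 1.232970792033077
0 [ 1.428 -0.187  2.684 -0.036 -0.281 -0.213] 1.247889908790777
-0.02 [ 1.639 -0.011  2.407 -0.023 -0.277 -0.142] 1.2676281360794304
0.0 [ 1.593  0.235  2.686 -0.018 -0.25  -0.192] 1.2482160634306056
22.1417 [526.43162406 -42.45600232 168.31663048]
```

The torque follows the angle elastically at about 3 N·m/rad, so this is the springy stop, first felt at about 0.98 rad. I'll lift gently with a force guard.

```bash
python3 - <<'E'
from h import *
P=env.read_state()["tool_pos"].copy()
r=env.move_l(P+[0,0,5],rate=15,f_stop=10);s=env.read_state();print(r,s["tool_pos"],s["force"],s["wrist_torque"],s["width"])
if not r:
    r=env.move_l(P+[0,0,45],rate=50,f_stop=10);s=env.read_state();print(r,s["tool_pos"],s["force"],s["wrist_torque"],s["width"])
print(s["time_s"])
cv2.imwrite("pics/side3.png",cv2.resize(viewer.camera("side")[150:310,200:360],None,fx=3.5,fy=3.5,interpolation=cv2.INTER_CUBIC))
E
```

```text
True [526.38233004 -42.53552235 170.0615329 ] [ 0.0558441  -0.44048378  4.94261508] [-0.08395752  0.03795533 -0.2062416 ] 51.109542438512726
22.4
```

View pics/side3.png

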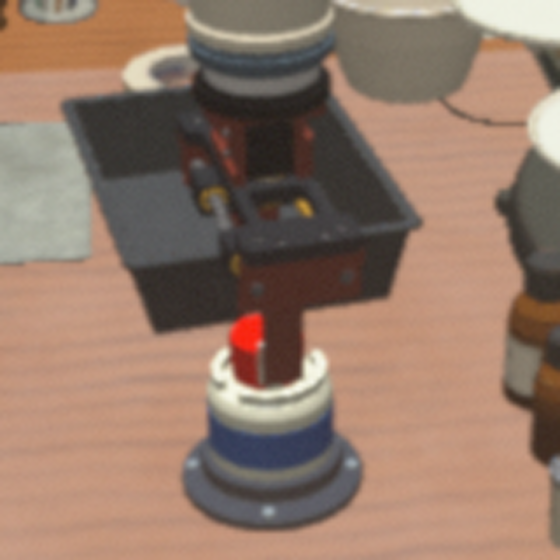

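```bash
cat >> h.py <<'E'
def avg(n=5):
    v=[]
    for _ in range(n):
        env.hold(.02); s=env.read_state(); v.append(np.r_[s["force"],s["wrist_torque"]])
    return np.round(np.mean(v,0),2)
E
python3 - <<'E'
from h import *
print(avg(),env.read_state()["tool_pos"])
P=env.read_state()["tool_pos"].copy()
for d in(.5,1,1.5,2,2.5,3):
    r=env.move_l(P+[0,0,d],rate=10);a=avg();s=env.read_state();print(d,r,a,s["tool_pos"][2],s["width"])
    if a[2]<-10 or np.linalg.norm(a[:2])>12:break
print(s["time_s"])
E
```

```text
[-0.5  -0.04  5.02 -0.06  0.06 -0.18] [526.44726801 -42.52884479 169.87806231]
0.5 False [ 0.96 -0.63  0.56 -0.1  -0.12 -0.2 ] 170.1492692531743 50.69338678005568
1 False [ 1.56 -0.59 -4.99 -0.14 -0.32 -0.17] 170.53609506800368 50.60165963018663
1.5 False [ 1.89 -0.85 -6.23 -0.13 -0.32 -0.2 ] 171.2468627145415 50.59782913078596
2 False [ 1.24 -0.7  -4.89 -0.13 -0.17 -0.2 ] 171.93109982917446 50.23691025374699
2.5 False [ 0.44 -0.38 -4.69 -0.09 -0.09 -0.18] 172.42054245904302 50.46893576805716
3 False [ 0.43 -0.39 -3.7  -0.04 -0.02 -0.21] 172.92064208358897 50.44176701702731
24.5333
```

```bash
python3 - <<'E'
from h import *
cv2.imwrite("pics/side4.png",cv2.resize(viewer.camera("side")[220:310,230:330],None,fx=6,fy=6,interpolation=cv2.INTER_CUBIC))
q=env.read_state()["qpos"].copy();q[5]+=.025;env.move_joints(q);print(avg(),env.read_state()["tool_pos"])
E
```

```text
[-0.13  0.21 -2.65 -0.02  0.03 -0.11] [526.41825774 -42.50738728 173.02120933]
```

View pics/side4.png

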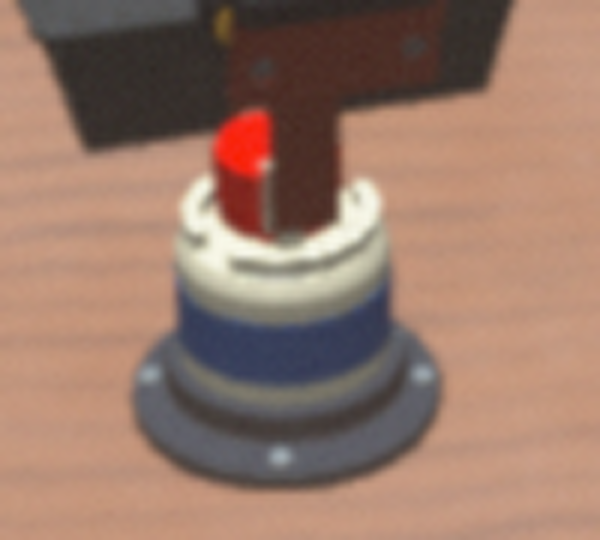

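The red top has risen about 1.5 px, which matches about 4 mm, and a tab foot now shows below the finger at (290,238). So the cap is coming up and not slipping. Backing off also reduced the drag, so I continue.

```bash
python3 - <<'E'
from h import *
P=env.read_state()["tool_pos"].copy()
for d in(3,8,15,25,45):
    r=env.move_l(P+[0,0,d],rate=30,f_stop=15);a=avg(3);s=env.read_state();print(d,r,a,s["tool_pos"],s["width"])
    if r or a[2]<-9 or np.linalg.norm(a[:2])>12:break
print(s["time_s"])
cv2.imwrite("pics/side5.png",cv2.resize(viewer.camera("side")[190:310,220:340],None,fx=5,fy=5,interpolation=cv2.INTER_CUBIC))
E
```

```text
3 False [-1.07  0.06  0.69  0.01  0.17 -0.09] [526.58607821 -42.48964372 176.47794805] 50.49496629369823
8 False [-0.11  0.02 -0.66 -0.03  0.01 -0.03] [526.51840648 -42.52725066 181.18951346] 50.41889200213101
15 False [ 0.1   0.99 -0.8   0.   -0.01 -0.  ] [526.41958997 -42.51724235 188.1289617 ] 50.587452257683815
25 False [-0.07 -0.28 -1.01 -0.02  0.05  0.01] [526.40346778 -42.52279911 198.11388488] 50.43478360589956
45 False [ 0.1  -0.46 -0.79  0.   -0.    0.02] [526.29769474 -42.51880882 217.91010826] 50.380506726365056
27.4167
```

View pics/side5.png

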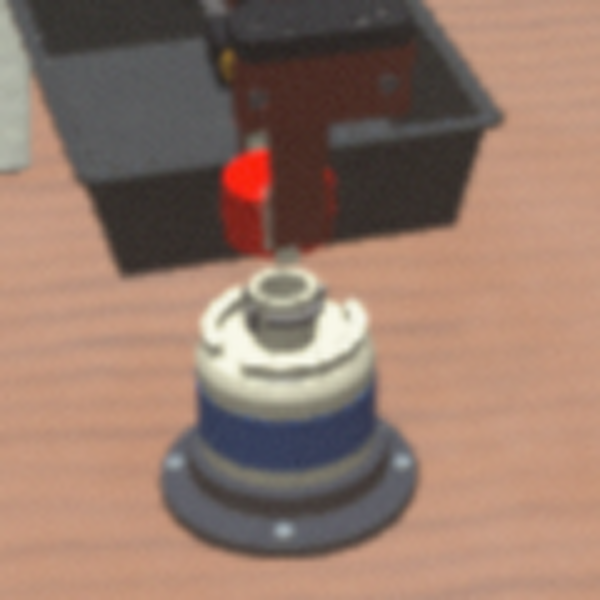

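The neck is bare at about (285,290) and the cap is hanging from the fingers with only its own weight on the wrist (about 0.8 N). I'll carry it to the tray.

```bash
python3 - <<'E'
from h import *
def p(t):
    s=env.read_state();print(t,round(s["time_s"],2),np.round(s["tool_pos"],1),np.round(s["force"],1),round(s["width"],2))
P=env.read_state()["tool_pos"]
env.move_l([P[0],P[1],260],rate=120);env.move_l([505,268,260],rate=150);p("over")
env.move_l([505,268,112],rate=100);env.hold(.2);p("low")
print(env.move_l([505,268,88],rate=12,f_stop=4));p("touch");print(avg())
cv2.imwrite("pics/side6.png",cv2.resize(viewer.camera("side")[120:260,200:340],None,fx=4,fy=4,interpolation=cv2.INTER_CUBIC))
E
```

```text
over 30.19 [505.1 267.5 260. ] [ 0.5 -0.5 -1.1] 50.61
low 32.02 [505.2 268.1 112.4] [-0.8 -0.4 -0.7] 50.77
True
touch 33.38 [505.1 268.   94.5] [-1.3  0.3  4.4] 50.6
[-0.65 -0.41  5.7  -0.11  0.12  0.02]
```

View pics/side6.png

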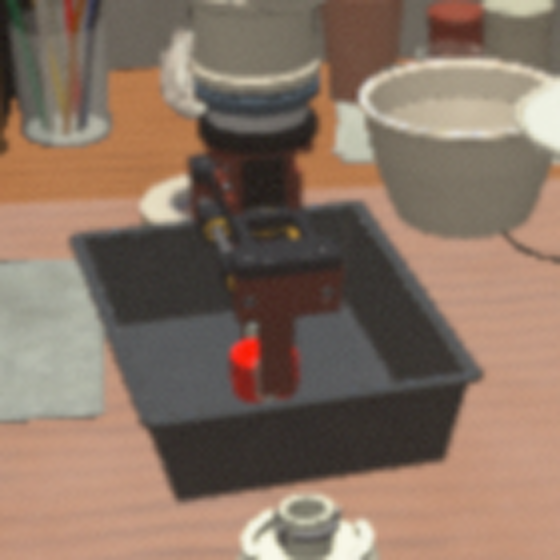

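The cap touched the tray floor at TCP z 94.5 (expected about 94) with a light contact. I'll release in steps and retract.

```bash
python3 - <<'E'
from h import *
for w in(54,58,62,66,88): set_gripper(w);print(w,avg(2)[:3])
env.hold(.2);print(avg())
P=env.read_state()["tool_pos"]
print(env.move_l([P[0],P[1],140],rate=60,f_stop=8))
env.move_l([P[0],P[1],260],rate=150)
env.reach([450,-150,350],env.read_state()["orientation"])
env.hold(.3);s=env.read_state();print(s["time_s"],s["force"],s["width"])
t=viewer.camera("top");v=viewer.camera("side")
cv2.imwrite("pics/t7.png",t)
cv2.imwrite("pics/s7.png",cv2.resize(v[150:320,180:390],None,fx=3.5,fy=3.5,interpolation=cv2.INTER_CUBIC))
x=t[210:325,150:285].astype(int);m=((x[...,2]-x[...,1])>90).astype(np.uint8);cs,_=cv2.findContours(m,0,1);k=max(cs,key=cv2.contourArea);M=cv2.moments(k)
print(at_z("top",M["m10"]/M["m00"]+150,M["m01"]/M["m00"]+210,31))
E
```

```text
54 [0.14 0.22 5.47]
58 [ 1.14 -0.02  5.41]
62 [0.73 0.63 3.61]
66 [0.04 0.24 0.14]
88 [-0.04  0.44  0.13]
[ 0.02  0.04  0.16 -0.01  0.01 -0.03]
False
39.4917 [-0.13241113  1.39493389 -0.02252787] 88.20909155408413
[503.89720507 265.96369833  31.        ]
```

View pics/s7.png

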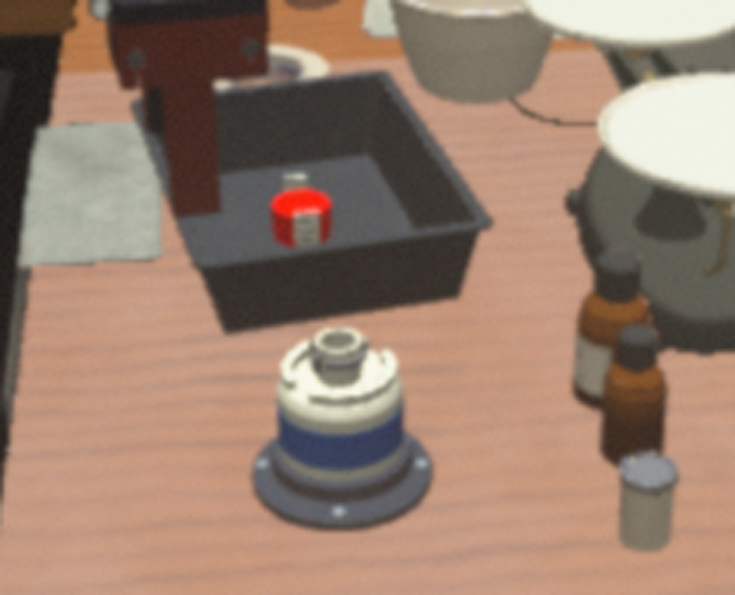

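View pics/t7.png

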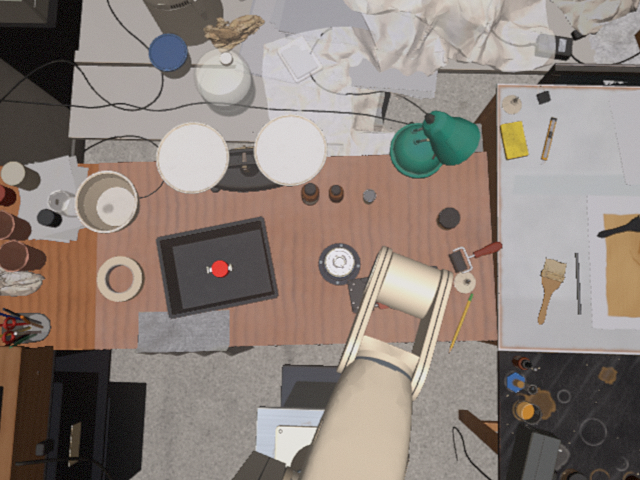

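The cap stands upright in mid-tray, at about (220,269) in the top view. The tray, bottles, can, tub and funnel are where they were, and the gripper is clear of everything.

```bash
python3 -c "
from h import *
workorder.sign_off();print(env.read_state()['time_s'])"
```

```text
the job is handed in; nothing more can be done
the job is handed in; nothing more can be done
```

The jar is open: the cap is off, standing upright on the floor of the developing tray, and I handed the job in at about 40 s of the 72 s limit.

- **Squeeze and turn:** I squeezed both tabs fully (jaws at about 50.5 mm) and turned the cap counter-clockwise about 1.0 rad. The torque then rose from under 0.1 to about 0.2 N·m. A lateral force of about 10 N had built up by then, so I recentred the gripper. The torque stayed and followed the angle like a spring, which confirmed the stop; the highest averaged value was 0.25 N·m.
- **Lift:** The first guarded lift tripped its 10 N limit after about 2 mm. I went on in small steps, with about 6 N of drag at most. Turning back 0.025 rad reduced the drag, and the cap then came off freely.
- **Set down:** The cap touched the tray floor with about 5 N, at the expected height, and I released it in steps.
- **Last checks:** The cap's position in the pictures is (504, 266) mm, against a tray centre of about (505, 268) mm. By eye, the tray, bottles, tub, film can and funnel had not moved. The gripper was open, with only noise-level readings (up to 1.4 N) on the wrist. I measured neither the cap's tilt nor the bystanders' positions; both are judged only from the pictures.

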